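Push the conveyor roller up into its empty cradle

ROBOT

A 6-joint arm with a two-finger parallel gripper is mounted at the origin on the work surface. World frame = base frame: x ahead of the robot, y to its left, z up, the work surface at z = 0. Lengths are in m, angles in rad, forces in N, time in s.
With the tool pointing down it reaches from about 0.225 to 0.875 m from the base axis. Payload 3.4 kg.
Tool frame: the origin (TCP) lies midway between the tips of the shut fingers; the grasp point (between the pads) lies 19 mm behind it; z points along the fingers, y is the direction in which the jaws open and shut (so a half turn about z gives the same grasp; the last joint's range is limited). The gripper opens to 85 mm and grips with 20 to 120 N. Pads are 22 mm wide; open, the fingers measure 114 mm over their backs; the gripper's body (76 mm by 85 mm) begins 54 mm behind the grasp point. The pads swing forward as they close: fully open they stand 13 mm farther back than shut.
Start: joints at [1.12, 0.276, 1.505, -0, 1.361, -0.121], TCP at [0.186, 0.544, 0.231] pointing down, gripper open.
Joint ranges: [-2.89, 2.89], [-0.75, 2.08], [0.22, 2.7], [-1.18, 4.32], [0.11, 2.71], [-2.7, 2.7]. Speed limits (rad/s): [2.57, 2.57, 3.14, 3.14, 3.14, 3.14].

INTERFACE

Orientations are given as a rotation vector (axis times angle).
In Python, from bench import sense, vision, bot, spotter gives the robot as it stands.
- The arm moves only by the tool play_rows, never from a script. Its argument "deltas" is text: rows parted by semicolons, each of 7 numbers parted by spaces: the shift along the tool's x, y, z in m, then the turn, a rotation vector about the tool's x, y, z in degrees, then the closure in counts, from 0 (fully open) to 255 (shut). A call has 1 to 12 rows; each row shifts and turns the pose as measured when the row begins, along the tool's axes as they then stand; what a row does not reach is not made up. A row lasts 1/12 s, in which the tool goes at most 41.7 mm and 7.16 degrees, less where a joint would pass 70% of its speed; a pose out of reach is approached as far as the arm can. A call with a gripper value outside its range is refused whole. The fingers move at their own pace and stop on an object; the grip force is fixed at half the most. Time passes only in rows, so rows that do not move let the fingers close. It gives the time, the measured TCP pose, the force and the opening at its end, in the units of the state.
- sense(): the state, without advancing time (a new reading comes with each control period).
- vision.snapshot(name): name is "scene" or "top" or "wrist"; returns a dict with "color" (480x640x3 uint8, red, green, blue), "fx", "fy", "cx", "cy" (pixels), "k1" (the pictures are not rectified: a ray, as slopes to the right and down, at radius r is drawn at 1 + k1 r^2 times it, then the intrinsics apply), "origin" and "orientation" of the camera in the world. Camera axes: x right, y down, z forward; pixel columns grow to the right and rows downward; lengths in m; the calibration is good to about 2 mm. A picture is of the moment at which its call begins. There is no depth.
- bot.hand_in(): hands the job in, once; it reports no verdict.
Trained networks look in the newest picture that a camera, given by its name, has taken for a name from the list of things; names that differ only in an ending like _2 or _b are one class to them, and where a whole thing is asked for, a point or a joint stands for the part that bears it (a point fixed in the world has none). Each returns a list of dicts, best first, with "confidence" (0 to 1); they miss things now and then, are a little off and sometimes report something else, mostly with a low value. They report only what shows in the picture. A call takes as long as a camera call. They do not tell look-alikes from the thing itself.
- spotter.regions_of(camera, query): "mask" (480x640 bool, what is visible of it) and "bbox" ([centre column, centre row, width, height] in pixels, round what is visible of it).
- spotter.spot_point(camera, query): "xy" ([column, row] in pixels: a listed point, or the origin of a listed thing).
The state is a dict: "time_s": time; "q": joint angles; "qd": joint speeds; "tau": joint torques, N m; "eef_pos": TCP position; "tool_rot": TCP orientation; "ft_force": force on the tool from outside, world axes, zero at the start; "torque": the same for the moment, N m; "grip_width": opening from 0.0 (shut) to 1.0 (fully open).
Only numpy, scipy, OpenCV 4.12 (cv2) and the standard library are available. Lean on these libraries where they do the work, as an engineer would, in place of code of your own. Each camera call takes 0.05 s, during which the arm holds its last target.

TASK

One of the two roller cradles on the bench is still empty, and its roller waits on the apron at the foot of the ramp. With your fingertips, push the roller slowly up the ramp, staying behind it so that it never rolls back or runs free on the slope, until it is over the crest and lies fully home against the stop, then leave it there. Do not take it between the fingers or lift it off the deck, and leave the other, already loaded roller, the cup, the bin and the wrench where they are.

Things in the scene. Friction and masses are not known exactly. Their poses are not given: they have to be found in the camera images.
- empty_cradle: The cradle to load: a lane of folded grey sheet metal screwed to the bench. Origin on the bench top in mid-lane; +x uphill along the lane, y across. Deck, as x / height over the bench in mm: flat apron -150 / 8 to -70 / 8, ramp (9 degrees) to the crest at 70 / 30, then a fall (8 degrees) to 120 / 23 at the upright stop. Lane 94 mm wide between curbs 10 mm above the deck.
- crest (a point): Mid-lane point on the deck at the crest of the empty cradle (x 70, height 30 mm). Past it the roller runs down to the stop by itself and stays there.
- home (a point): Where the roller's centre is when fully home in the empty cradle: cradle x 95, y 0, 52 mm above the bench, lying on the fall and against the stop. The stop's padded face is at cradle x 120 mm, its plate 10 mm thick with the pad, top 64 mm above the bench.
- foot (a point): Mid-lane point on the deck of the empty cradle where the flat apron meets the ramp (x -70, height 8 mm). The apron ends 80 mm farther down in a front lip 5 mm above the apron.
- roller: The roller to push: conveyor idler roller lying across the empty cradle's lane, smooth steel tube 50 mm diameter, 90 mm long, black end caps, 12 mm axle stub 10 mm out of each end; 0.3 to 0.52 kg, rolls freely; slippery (friction about 0.3). Origin at its centre, y its long axis (x, z turn as it rolls). Starts at rest on the apron, centre 33 mm above the bench, at cradle x -118 to -98 mm.
- full_cradle: The other cradle, same in make, size and axes, already loaded: leave it alone. The two stand side by side, about 0.3 to 0.45 m apart, either one on the left.
- loaded_roller: The roller that already lies home in the full cradle, the same as the other; origin at its centre. Leave it where it is.
- cup: A loose clear plastic cup, 68 mm across the rim, 75 mm high, standing between the cradles near the robot; origin at the centre of its foot. Leave it.
- bin: A loose dark grey open bin, 160 x 100 x 75 mm high, at the left end; origin at the centre of its underside. Leave it.
- wrench: A loose steel wrench 170 mm long lying on the bench at the right end; origin under its middle. Leave it.
Things that resemble listed ones, but are neither listed nor needed, are in the scene too. Leave any green look-alike of the roller alone.

How it is judged:
On the way, in this order (a step that is already met when the one before it is completed fails the run):
1. the roller is well up the ramp with the fingers pushing on it (x of roller in the frame of empty_cradle between -0.04 and 0.06 m and contact force between the fingers and roller above 0.1 N).
2. the roller is over the crest and lies home against the stop (x of roller in the frame of empty_cradle between 0.09 and 0.1 m and y of roller in the frame of empty_cradle between -0.008 and 0.008 m and z of roller in the frame of empty_cradle between 0.0477 and 0.0557 m and angle between the y axis of roller and the y axis of empty_cradle, either way round below 0.15 rad), for 0.2 s.
At the end, for the whole second after the job is handed in: The roller lies at rest in the empty cradle, over the crest and against the stop: its centre within 5 mm of home along the lane, 8 mm across it and 4 mm in height, square to the lane within about 8 degrees; the other roller has moved less than 10 mm (all of step 2 and linear speed of roller below 0.02 m/s and angular speed of roller below 0.5 rad/s and distance of loaded_roller from where it was at the start of the episode below 0.01 m); the robot touches nothing.
It fails at once if the roller runs free on the ramp: it rolls back, or is flung up, faster than 0.2 m/s with no finger on it (x of roller in the frame of empty_cradle between -0.065 and 0.065 m and linear speed of roller above 0.2 m/s and contact force between the fingers and roller below 0.02 N).
It fails at once if the roller is lifted more than about 10 mm off the deck (z of roller in the frame of empty_cradle above 0.067 m or (x of roller in the frame of empty_cradle below -0.065 m and z of roller in the frame of empty_cradle above 0.045 m) or (x of roller in the frame of empty_cradle below -0.015 m and z of roller in the frame of empty_cradle above 0.054 m) or (x of roller in the frame of empty_cradle below 0.03 m and z of roller in the frame of empty_cradle above 0.061 m)).
It fails at once if the roller is taken between the fingers (distance between the grasp point and roller below 0.024 m).
It fails at once if the loaded roller is moved by more than 10 mm (distance of loaded_roller from where it was at the start of the episode above 0.01 m).
It fails at once if the cup, the bin or the wrench is moved by more than 20 mm (distance of any of cup, bin, wrench from where it was at the start of the episode above 0.02 m).
It also fails if it takes over 38 s, if anything falls off the work surface, if the arm or the gripper's body presses on something with over 40 N, if the wrist force passes 120 N, or if a joint passes its speed limit or range.

## Working session

There is one attempt and no reset: what is moved stays moved. The work goes in short steps, Python scripts to look and compute and a tool call to move; the robot and the scene stay as the last step left them, time stands still between calls to the robot, and variables do not carry over. Pictures are saved under pics/ and viewed, and the job is handed in when it is done.

Besides the shell and the picture viewer there is one more tool, called after "Request:" as a command line: name --argument value ..., lists and objects as JSON in quotes. play_rows: Moves the arm, as the interface text tells. Its arguments: {"type":"object","properties":{"deltas":{"type":"string"}},"required":["deltas"]}

```bash
mkdir -p pics
python3 - <<'E'
from bench import sense, vision, bot, spotter
import cv2
print(sense())
for n in ("scene","top"):
    s=vision.snapshot(n); cv2.imwrite(f"pics/{n}0.png",s["color"][:,:,::-1])
    print(n,{k:v for k,v in s.items() if k!="color"})
    for q in ("roller","empty_cradle","full_cradle","crest","home","foot","loaded_roller","cup","bin","wrench"):
        print(q,[(p["xy"],round(p["confidence"],2)) for p in spotter.spot_point(n,q)])
E
```

```text
{'time_s': 0.0, 'q': array([ 1.11999442e+00,  2.76612894e-01,  1.50614970e+00, -1.30540660e-05,
        1.36070244e+00, -1.21010450e-01]), 'qd': array([ 0.00093799,  0.00163431, -0.00112132,  0.00174277,  0.00062449,
       -0.00096534]), 'tau': array([-1.61758158e-03, -4.16788995e+01, -2.45797920e+01, -5.04945765e-04,
        1.13681317e-02, -2.04887976e-05]), 'eef_pos': array([0.18599086, 0.54352114, 0.23042291]), 'tool_rot': array([-5.15601667e-01, -3.09846908e+00,  2.82692958e-03]), 'ft_force': array([ 0.9691033 , -0.75635616,  0.30577189]), 'torque': array([0.01882627, 0.00593827, 0.00692145]), 'grip_width': 0.9993743201868447}
scene {'fx': 539.7781166150863, 'fy': 539.7781166150863, 'cx': 310.7818152606594, 'cy': 239.77475060330633, 'k1': -0.1471735754339993, 'origin': array([1.27196752, 0.13880927, 1.23350936]), 'orientation': array([-1.77746317, -2.0507193 ,  0.61382012])}
roller [([304.2, 259.1], 0.55)]
empty_cradle [([238.5, 239.7], 0.84)]
full_cradle [([388.0, 265.1], 0.75)]
crest [([238.8, 255.6], 0.84)]
home [([237.6, 261.2], 0.7)]
foot [([241.0, 221.6], 0.88)]
loaded_roller [([373.3, 288.4], 0.77)]
cup [([308.4, 218.7], 0.97)]
bin [([472.4, 261.6], 0.79)]
wrench [([161.0, 231.1], 0.8), ([469.5, 262.9], 0.26)]
top {'fx': 574.2419606828022, 'fy': 574.2419606828022, 'cx': 321.68650480743594, 'cy': 237.20551153315418, 'k1': -0.17491827676895663, 'origin': array([0.40797691, 0.0095875 , 1.34148494]), 'orientation': array([-2.20249533,  2.14892528, -0.09524861])}
roller [([420.9, 288.0], 0.96), ([326.0, 214.9], 0.71)]
empty_cradle [([406.8, 245.9], 0.89)]
full_cradle [([237.1, 225.3], 0.74)]
crest [([401.6, 209.8], 0.69)]
home [([401.1, 195.0], 0.6), ([329.4, 283.8], 0.35)]
foot [([412.9, 264.8], 0.96), ([330.2, 285.9], 0.66)]
loaded_roller [([248.1, 178.5], 0.91)]
cup [([332.7, 285.8], 0.69), ([401.4, 198.6], 0.44)]
bin [([148.3, 243.9], 0.88)]
wrench [([502.4, 236.8], 0.64)]
```

View pics/scene0.png

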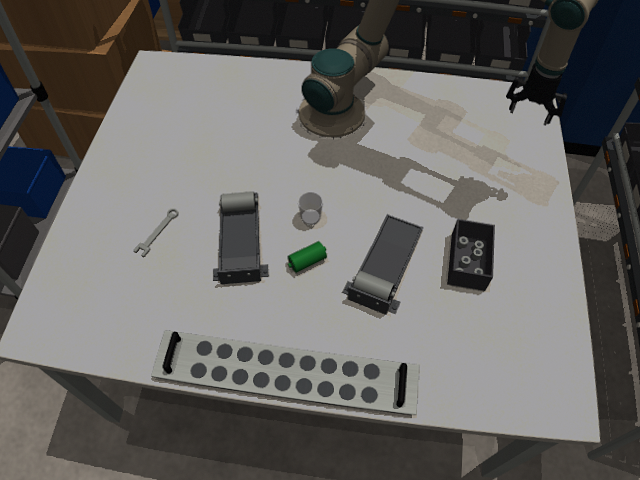

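View pics/top0.png

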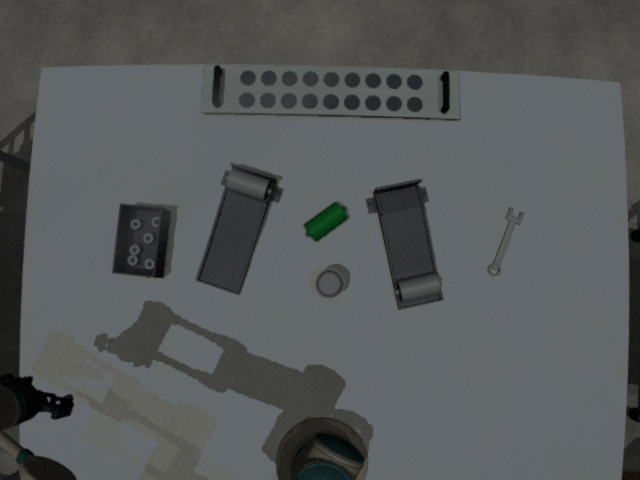

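The scene and top pictures show:
- The empty cradle is on the robot's right, at top ~(407,246).
- The steel roller waits at its foot at top (420,288).
- The green roller-like thing at top (326,221) is a look-alike. It lies loose on the bench, so I'll leave it alone.
- The loaded roller is at top (248,182).

I'll confirm with an enlarged crop.

```bash
cat > h.py <<'E'
from bench import sense, vision, bot, spotter
import cv2, numpy as np
from scipy.spatial.transform import Rotation as R
def K(s): return np.array([[s["fx"],0,s["cx"]],[0,s["fy"],s["cy"]],[0,0,1.]])
def D(s): return np.array([s["k1"],0,0,0,0.])
def ray(s,px):
    u=cv2.undistortPoints(np.array([[px]],float),K(s),D(s))[0,0]
    return R.from_rotvec(s["orientation"]).apply([u[0],u[1],1.])
def onz(s,px,z):
    d=ray(s,px); o=s["origin"]; return o+d*(z-o[2])/d[2]
def proj(s,P):
    Rm=R.from_rotvec(s["orientation"]).as_matrix().T
    return cv2.projectPoints(np.atleast_2d(P).astype(float),cv2.Rodrigues(Rm)[0],-Rm@s["origin"],K(s),D(s))[0][:,0]
E
python3 - <<'E'
from h import *
s=vision.snapshot("top"); c=s["color"][165:325,345:465,::-1]
c=np.clip(c.astype(float)*1.8,0,255).astype(np.uint8)
c=cv2.resize(c[:, :],None,fx=3.7,fy=3.7,interpolation=cv2.INTER_CUBIC); cv2.imwrite("pics/ctop.png",c)
t=vision.snapshot("scene"); c=t["color"][180:295,195:285,::-1]
cv2.imwrite("pics/csc.png",cv2.resize(c,None,fx=5,fy=5,interpolation=cv2.INTER_CUBIC))
print("roller",onz(s,(420.9,288),.033))
for q,z,p in (("cr",0.0,(406.8,245.9)),("foot",.008,(412.9,264.8)),("crest",.03,(401.6,209.8)),("home",.052,(401.1,195))): print(q,onz(s,p,z))
for q,z,p in (("cr",0.0,(238.5,239.7)),("foot",.008,(241,221.6)),("crest",.03,(238.8,255.6)),("home",.052,(237.6,261.2))): print(q,onz(t,p,z))
for cam,ss in (("top",s),("scene",t)):
    for q in ("roller","empty_cradle"):
        for r in spotter.regions_of(cam,q):
            m=r["mask"].astype(np.uint8); pts=np.argwhere(m)[:,::-1].astype(np.float32)
            print(cam,q,r["confidence"],cv2.minAreaRect(pts),pts.mean(0))
E
```

```text
roller [ 0.41286524 -0.21746124  0.033     ]
cr [ 0.51109853 -0.18847436  0.        ]
foot [ 0.4666159  -0.20221709  0.008     ]
crest [ 0.59215705 -0.17104795  0.03      ]
home [ 0.62308095 -0.16655385  0.052     ]
cr [ 5.19421033e-01 -1.88758316e-01  2.22044605e-16]
foot [ 0.46504124 -0.19273285  0.008     ]
crest [ 0.5859263  -0.16928298  0.03      ]
home [ 0.61519328 -0.16310019  0.052     ]
top roller 0.76 ((324.7621765136719, 221.67300415039062), (21.54178810119629, 47.20077896118164), 53.97262954711914) [324.707   221.69478]
top roller 0.69 ((417.6471252441406, 286.5882263183594), (22.798349380493164, 46.566837310791016), 75.96376037597656) [418.04095 286.66595]
top empty_cradle 0.76 ((406.311767578125, 244.15292358398438), (123.86730194091797, 60.8489990234375), 77.47119140625) [404.926  233.2663]
scene roller 0.71 ((306.4000244140625, 256.3000183105469), (18.782970428466797, 41.59086608886719), 63.43495178222656) [306.49045 256.30737]
scene roller 0.7 ((238.483642578125, 200.81968688964844), (18.016611099243164, 37.391258239746094), 84.80557250976562) [238.385   200.84013]
scene empty_cradle 0.73 ((383.0814208984375, 262.67193603515625), (58.455257415771484, 95.65406799316406), 19.653825759887695) [386.44464 261.22867]
scene empty_cradle 0.71 ((235.23092651367188, 241.2177734375), (85.29228210449219, 55.200584411621094), 81.19320678710938) [239.55086 248.46548]
```

View pics/ctop.png

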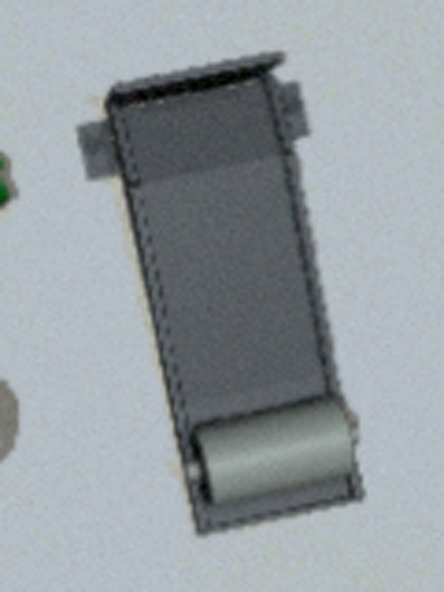

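View pics/csc.png

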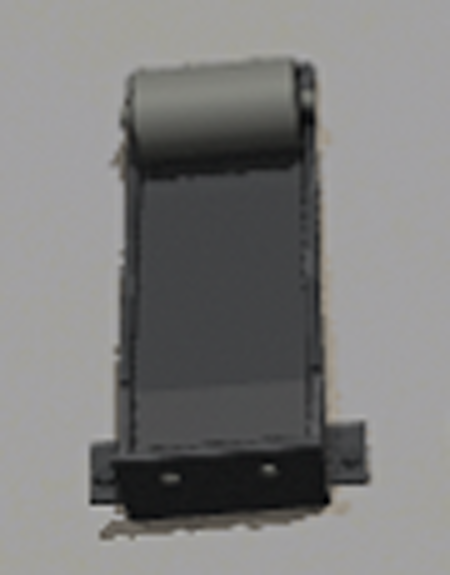

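Run:
```python
from h import *
from scipy.optimize import least_squares
s=vision.snapshot("top"); t=vision.snapshot("scene")
f=lambda x,y:(345+x/3.7-.36,165+y/3.7-.36)
g=lambda x,y:(195+x/5-.4,180+y/5-.4)
top=[((-.151,.048,.013),f(200,531)),((-.151,-.048,.013),f(361,497)),((.07,.047,.03),f(134,186)),((.07,-.047,.03),f(285,155)),((.12,.047,.064),f(111,97)),((.12,-.047,.064),f(284,63))]
sc=[((.07,.047,.03),g(310,376)),((.07,-.047,.03),g(132,388)),((.13,.047,.064),g(330,448)),((.13,-.047,.064),g(115,462))]
def W(p,P): 
    c,sn=np.cos(p[2]),np.sin(p[2]); P=np.atleast_2d(P); return np.c_[p[0]+c*P[:,0]-sn*P[:,1],p[1]+sn*P[:,0]+c*P[:,1],P[:,2]]
def res(p,sets):
    return np.concatenate([(proj(ss,W(p,[a for a,_ in L]))-np.array([b for _,b in L])).ravel() for ss,L in sets])
for sets in ([(s,top)],[(t,sc)],[(s,top),(t,sc)]):
    r=least_squares(res,[.52,-.19,.2],args=(sets,),loss="soft_l1"); print(r.x,np.round(r.fun,1))
p=r.x
for n,ss,(x0,y0,w,h,k) in (("top",s,(345,165,120,160,3.7)),("scene",t,(195,180,90,115,5))):
    c=cv2.resize(np.clip(ss["color"][y0:y0+h,x0:x0+w,::-1]*1.4,0,255).astype(np.uint8),None,fx=k,fy=k,interpolation=cv2.INTER_CUBIC)
    L=[[(-.15,.047,.008),(-.07,.047,.008),(.07,.047,.03),(.12,.047,.023),(.12,.047,.064),(.12,-.047,.064),(.12,-.047,.023),(.07,-.047,.03),(-.07,-.047,.008),(-.15,-.047,.008),(-.15,.047,.008)],[(.07,.047,.03),(.07,-.047,.03)],[(-.07,.047,.008),(-.07,-.047,.008)]]
    for l in L:
        q=((proj(ss,W(p,l))-[x0,y0]+.5)*k).astype(np.int32); cv2.polylines(c,[q],False,(0,255,255),1)
    for xr in (-.118,-.108,-.098):
        q=((proj(ss,W(p,[(xr,.055,.033),(xr,-.055,.033)]))-[x0,y0]+.5)*k).astype(np.int32); cv2.polylines(c,[q],False,(0,0,255),1)
    cv2.imwrite(f"pics/ov_{n}.png",c)
    print(n)
a=cv2.imread("pics/ov_top.png");b=cv2.imread("pics/ov_scene.png");H=max(a.shape[0],b.shape[0])
z=np.zeros((H,max(0,0)+a.shape[1]+b.shape[1]-100,3),np.uint8)
z=np.hstack([cv2.copyMakeBorder(i,0,H-i.shape[0],0,0,cv2.BORDER_CONSTANT) for i in (a[:,60:400],b)])
cv2.imwrite("pics/ov.png",z);print(z.shape)
```

```text
[ 0.52330119 -0.18634906  0.23290901] [ 2.   0.1 -1.5  0.4  0.6 -0.7 -0.8 -0.5  3.6 -0.  -2.9  0.8]
[ 0.52056271 -0.18417446  0.22779642] [ 0.3  0.4 -0.   0.7 -4.4 -0.5  1.1 -0.5]
[ 0.52257501 -0.18545708  0.23624855] [ 1.8  0.4 -1.7  0.6  0.1 -0.3 -1.3 -0.3  3.   0.4 -3.5  1.1 -0.2  0.8
 -0.4  1.4 -4.6 -0.   0.9  0.3]
top
scene
(592, 790, 3)
```

View pics/ov.png

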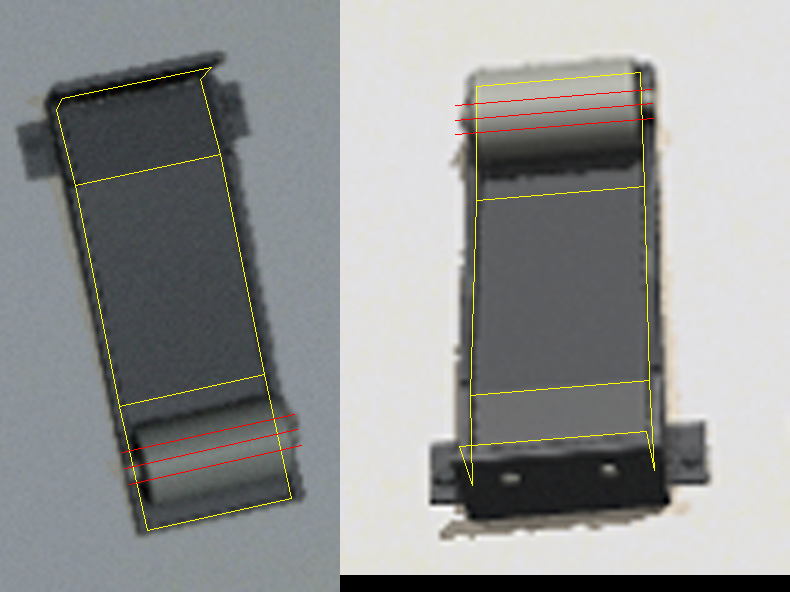

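The crop confirms it: a bare steel roller with black caps lies across the empty lane's apron, at cradle x ≈ -108 mm. The cradle pose is about (0.5225, -0.1855) with yaw 0.235. I'll swing over with the tool x axis pointing uphill and the fingers about 45 mm apart, so both push on the roller.

```bash
cat > plan.py <<'E'
from h import *
import sys
CP=np.array([.5225,-.1855]); YAW=.235
def target(cx,cy,z): # tool x uphill, z down
    c,s=np.cos(YAW),np.sin(YAW)
    X=np.array([c,s,0]);Z=np.array([0,0,-1.]);Y=np.cross(Z,X)
    return np.array([CP[0]+c*cx-s*cy,CP[1]+s*cx+c*cy,z]),R.from_matrix(np.c_[X,Y,Z])
def rows(cx,cy,z,n,grip):
    st=sense(); p=st["eef_pos"]; r=R.from_rotvec(st["tool_rot"])
    pt,rt=target(cx,cy,z)
    dr=(r.inv()*rt).as_rotvec()
    print("err local",np.round(r.inv().apply(pt-p),4),"turn deg",np.round(np.degrees(dr),2))
    out=[];step=(pt-p)/n
    for i in range(n):
        ri=r*R.from_rotvec(dr*i/n)
        out.append(" ".join("%.4f"%v for v in ri.inv().apply(step))+" "+" ".join("%.2f"%v for v in np.degrees(dr/n))+" %d"%grip)
    print(";\n".join(out))
def cradle():
    st=sense(); d=st["eef_pos"][:2]-CP; c,s=np.cos(YAW),np.sin(YAW)
    return c*d[0]+s*d[1],-s*d[0]+c*d[1],st["eef_pos"][2]
E
python3 -c "
from plan import *
rows(-.165,0,.2,22,120)"
```

```text
err local [-0.415  -0.6697  0.0313] turn deg [ 0.0000e+00 -1.0000e-02  1.4764e+02]
-0.0189 -0.0304 0.0014 0.00 -0.00 6.71 120;
-0.0223 -0.0280 0.0014 0.00 -0.00 6.71 120;
-0.0254 -0.0252 0.0014 0.00 -0.00 6.71 120;
-0.0282 -0.0221 0.0014 0.00 -0.00 6.71 120;
-0.0306 -0.0186 0.0014 0.00 -0.00 6.71 120;
-0.0325 -0.0149 0.0014 0.00 -0.00 6.71 120;
-0.0341 -0.0110 0.0014 0.00 -0.00 6.71 120;
-0.0351 -0.0070 0.0014 0.00 -0.00 6.71 120;
-0.0357 -0.0028 0.0014 0.00 -0.00 6.71 120;
-0.0358 0.0014 0.0014 0.00 -0.00 6.71 120;
-0.0354 0.0055 0.0014 0.00 -0.00 6.71 120;
-0.0345 0.0096 0.0014 0.00 -0.00 6.71 120;
-0.0331 0.0136 0.0014 0.00 -0.00 6.71 120;
-0.0313 0.0174 0.0014 0.00 -0.00 6.71 120;
-0.0291 0.0209 0.0014 0.00 -0.00 6.71 120;
-0.0264 0.0242 0.0014 0.00 -0.00 6.71 120;
-0.0234 0.0271 0.0014 0.00 -0.00 6.71 120;
-0.0201 0.0296 0.0014 0.00 -0.00 6.71 120;
-0.0165 0.0318 0.0014 0.00 -0.00 6.71 120;
-0.0127 0.0335 0.0014 0.00 -0.00 6.71 120;
-0.0087 0.0347 0.0014 0.00 -0.00 6.71 120;
-0.0045 0.0355 0.0014 0.00 -0.00 6.71 120
```

Request:
play_rows --deltas "-0.019 -0.030 0.001 0 0 6.7 120; -0.022 -0.028 0.001 0 0 6.7 120; -0.025 -0.025 0.001 0 0 6.7 120; -0.028 -0.022 0.001 0 0 6.7 120; -0.031 -0.019 0.001 0 0 6.7 120; -0.033 -0.015 0.001 0 0 6.7 120; -0.034 -0.011 0.001 0 0 6.7 120; -0.035 -0.007 0.001 0 0 6.7 120; -0.036 -0.003 0.001 0 0 6.7 120; -0.036 0.001 0.001 0 0 6.7 120; -0.035 0.006 0.001 0 0 6.7 120"

```text
time_s: 2.42
eef_pos: [0.2672, 0.1514, 0.2174]
tool_rot: [-2.32, -2.117, -0.015]
ft_force: [2.6, -0.9, -0.3]
grip_width: 0.529
```

```bash
python3 -c "
from plan import *
print(sense()['eef_pos'],sense()['q'],sense()['grip_width']);rows(-.165,0,.15,12,120)"
```

```text
[0.26721745 0.15143    0.21744753] [ 0.28201619 -0.14447867  2.0045405   0.00483058  1.27305807  0.37215673] 0.5290846668679
err local [-0.3656  0.1283  0.0655] turn deg [ 4.000e-02 -5.900e-01  7.129e+01]
-0.0305 0.0107 0.0055 0.00 -0.05 5.94 120;
-0.0292 0.0138 0.0055 0.00 -0.05 5.94 120;
-0.0276 0.0167 0.0055 0.00 -0.05 5.94 120;
-0.0257 0.0195 0.0055 0.00 -0.05 5.94 120;
-0.0236 0.0221 0.0056 0.00 -0.05 5.94 120;
-0.0211 0.0244 0.0056 0.00 -0.05 5.94 120;
-0.0185 0.0264 0.0056 0.00 -0.05 5.94 120;
-0.0157 0.0282 0.0056 0.00 -0.05 5.94 120;
-0.0127 0.0297 0.0056 0.00 -0.05 5.94 120;
-0.0095 0.0308 0.0056 0.00 -0.05 5.94 120;
-0.0063 0.0316 0.0056 0.00 -0.05 5.94 120;
-0.0029 0.0321 0.0056 0.00 -0.05 5.94 120
```

Request:
play_rows --deltas "-0.031 0.011 0.0055 0 0 6 120; -0.029 0.014 0.0055 0 0 6 120; -0.028 0.017 0.0055 0 0 6 120; -0.026 0.020 0.0055 0 0 6 120; -0.024 0.022 0.0055 0 0 6 120; -0.021 0.024 0.0055 0 0 6 120; -0.019 0.026 0.0055 0 0 6 120; -0.016 0.028 0.0055 0 0 6 120; -0.013 0.030 0.0055 0 0 6 120; -0.010 0.031 0.0055 0 0 6 120; -0.006 0.032 0.0055 0 0 6 120; -0.003 0.032 0.0055 0 0 6 120"

```text
time_s: 3.42
eef_pos: [0.3486, -0.2508, 0.1529]
tool_rot: [-3.131, -0.237, -0.042]
ft_force: [0.7, 0.8, -0.2]
grip_width: 0.529
```

```bash
python3 -c "
from plan import *
print(sense()['eef_pos'],sense()['q'],sense()['grip_width']);print(cradle());rows(-.168,0,.06,5,120)
t=vision.snapshot('scene');c=t['color'][80:300,150:350,::-1]
cv2.imwrite('pics/a1.png',cv2.resize(c,None,fx=2.7,fy=2.7))
t=vision.snapshot('wrist');cv2.imwrite('pics/w1.png',t['color'][:,:,::-1])
print(t['origin'])
"
```

```text
[ 0.34860718 -0.25084052  0.15289041] [-0.804499    0.10989655  1.9334362   0.02428478  1.08205524  0.60417773] 0.5294661496090527
(np.float64(-0.1843273399453035), np.float64(-0.023054867732578914), np.float64(0.15289041291977412))
err local [ 0.0118 -0.0244  0.0932] turn deg [ 0.12 -1.54 -4.82]
0.0024 -0.0049 0.0186 0.02 -0.31 -0.96 120;
0.0025 -0.0048 0.0186 0.02 -0.31 -0.96 120;
0.0027 -0.0048 0.0186 0.02 -0.31 -0.96 120;
0.0029 -0.0047 0.0186 0.02 -0.31 -0.96 120;
0.0031 -0.0047 0.0186 0.02 -0.31 -0.96 120
[ 0.4178909  -0.24588487  0.29734139]
```

View pics/a1.png

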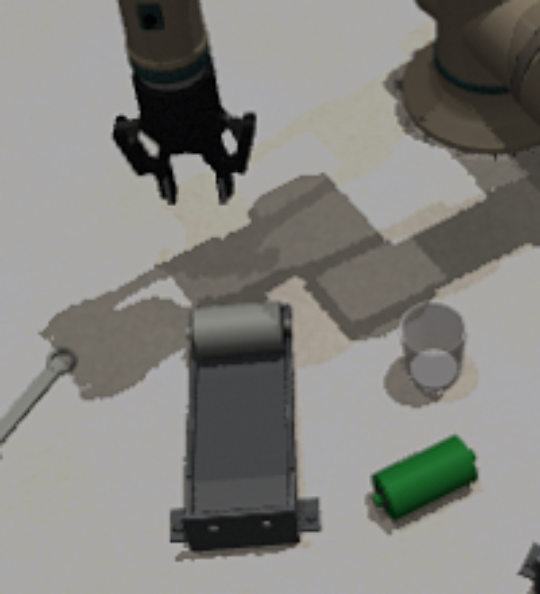

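View pics/w1.png

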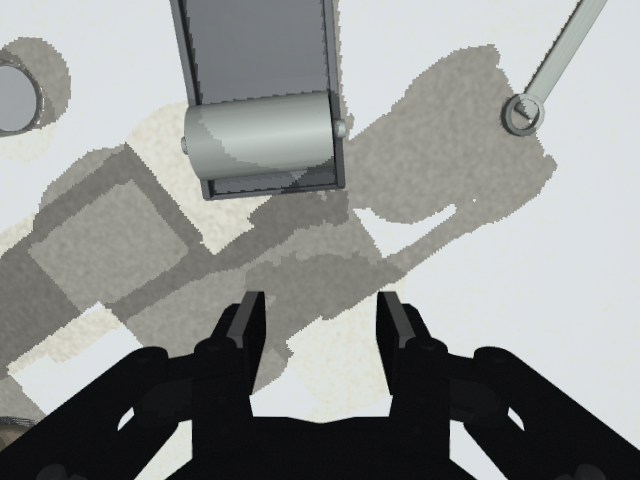

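The scene picture shows the gripper hanging behind the apron, and the wrist picture shows the roller at (262,138) with the cradle lip at about (275,190). Next I align to the lane and re-measure with the wrist camera.

Request:
play_rows --deltas "0.002 -0.008 0.010 0 -0.5 -1.6 120; 0.003 -0.008 0.010 0 -0.5 -1.6 120; 0.004 -0.007 0.010 0 -0.5 -1.6 120; 0 0 0 0 0 0 120"

```text
time_s: 3.85
eef_pos: [0.3551, -0.2294, 0.1212]
tool_rot: [3.115, 0.374, -0.001]
ft_force: [-0.2, 0.6, -0.5]
grip_width: 0.53
```

```bash
python3 -c "
from plan import *
print(cradle());rows(-.168,0,.045,6,120)
t=vision.snapshot('wrist')
c=t['color'][:,:,::-1].copy()
def W(P):
    P=np.atleast_2d(P);c_,s_=np.cos(YAW),np.sin(YAW);return np.c_[CP[0]+c_*P[:,0]-s_*P[:,1],CP[1]+s_*P[:,0]+c_*P[:,1],P[:,2]]
for l in ([(-.15,.047,.008),(-.07,.047,.008),(0,.047,.019)],[(-.15,-.047,.008),(-.07,-.047,.008),(0,-.047,.019)],[(-.15,-.047,.013),(-.15,.047,.013)],[(-.108,.055,.033),(-.108,-.055,.033)]):
    cv2.polylines(c,[proj(t,W(l)).astype(np.int32)],False,(0,0,255),1)
cv2.imwrite('pics/w2.png',c)
"
```

```text
(np.float64(-0.17302665494393085), np.float64(-0.0036802546977329556), np.float64(0.12116791981423243))
err local [ 0.0051 -0.004   0.0761] turn deg [0.24 0.06 0.22]
0.0009 -0.0007 0.0127 0.04 0.01 0.04 120;
0.0009 -0.0007 0.0127 0.04 0.01 0.04 120;
0.0008 -0.0006 0.0127 0.04 0.01 0.04 120;
0.0008 -0.0006 0.0127 0.04 0.01 0.04 120;
0.0008 -0.0006 0.0127 0.04 0.01 0.04 120;
0.0008 -0.0006 0.0127 0.04 0.01 0.04 120
```

View pics/w2.png

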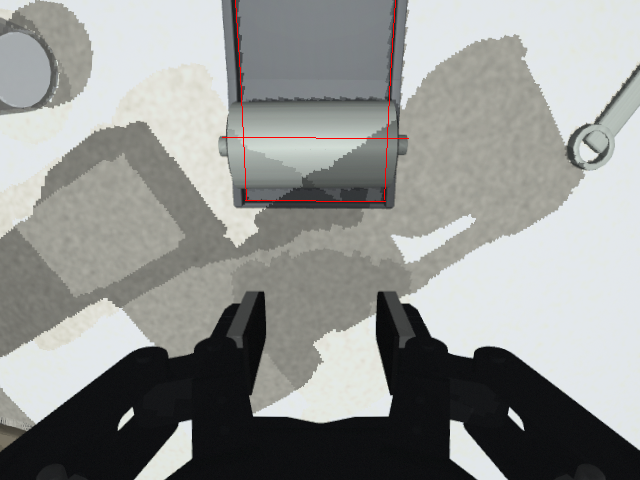

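The wrist picture shows the roller's stubs at rows ~146, columns 223 to 403. The overlaid cradle outline fits, and puts the roller at x ≈ -112 mm and square to the lane. Going down behind it now.

Request:
play_rows --deltas "0 -0.001 0.02 0 0 0 120; 0 -0.001 0.02 0 0 0 120; 0 -0.001 0.02 0 0 0 120; 0 -0.001 0.018 0 0 0 120; 0 0 0.014 0 0 0 120; 0 0 0.008 0 0 0 120; 0 0 0 0 0 0 120"

```text
time_s: 4.48
eef_pos: [0.3587, -0.2251, 0.0223]
tool_rot: [3.102, 0.391, 0.011]
ft_force: [0.1, 1.0, 0.0]
grip_width: 0.531
```

```bash
python3 -c "
from plan import *
print(cradle(),sense()['ft_force']);rows(-.15,0,.020,5,120)
t=vision.snapshot('scene');c=t['color'][120:260,180:320,::-1]
cv2.imwrite('pics/a3.png',cv2.resize(c,None,fx=4,fy=4))
"
```

```text
(np.float64(-0.16854472471882911), np.float64(-0.0003365415263020394), np.float64(0.022291552932759688)) [0.11123614 0.97188832 0.04132912]
err local [ 0.0185 -0.0001  0.0024] turn deg [ 0.91 -0.3   0.9 ]
0.0037 -0.0000 0.0005 0.18 -0.06 0.18 120;
0.0037 -0.0000 0.0005 0.18 -0.06 0.18 120;
0.0037 -0.0000 0.0005 0.18 -0.06 0.18 120;
0.0037 -0.0000 0.0005 0.18 -0.06 0.18 120;
0.0037 -0.0001 0.0005 0.18 -0.06 0.18 120
```

View pics/a3.png

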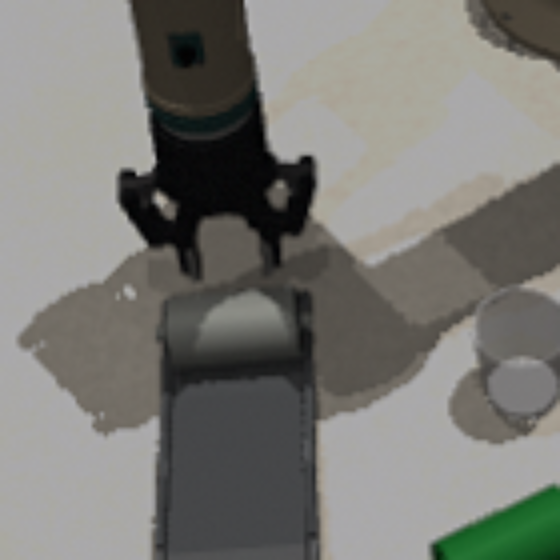

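Both fingertips hang just behind the roller, at crop pixels (190,270) and (270,265). I'll push gently along the apron.

Request:
play_rows --deltas "0.004 0 0.0005 0.3 0 0.3 120; 0.004 0 0.0005 0.3 0 0.3 120; 0.004 0 0.0005 0.3 0 0.3 120; 0.004 0 0 0 0 0 120; 0.004 0 0 0 0 0 120; 0.004 0 0 0 0 0 120; 0.004 0 0 0 0 0 120; 0.004 0 0 0 0 0 120"

```text
time_s: 5.2
eef_pos: [0.3958, -0.2186, 0.0257]
tool_rot: [3.115, 0.367, 0.018]
ft_force: [-0.0, 0.1, 0.1]
grip_width: 0.53
```

```bash
cat > look.py <<'E'
from plan import *
import sys
print(cradle(),sense()['ft_force'],sense()['time_s']);rows(cradle()[0],0,cradle()[2],1,120)
t=vision.snapshot('scene');c=t['color'][120:300,170:330,::-1].copy()
def W(P):
    P=np.atleast_2d(P);c_,s_=np.cos(YAW),np.sin(YAW);return np.c_[CP[0]+c_*P[:,0]-s_*P[:,1],CP[1]+s_*P[:,0]+c_*P[:,1],P[:,2]]
c=cv2.resize(c,None,fx=3.3,fy=3.3)
cx=cradle()[0]+.036; rz=.033 if cx<-.07 else .0333+.157*(cx+.07)
l=[(cx,.055,rz),(cx,-.055,rz)]
cv2.polylines(c,[((proj(t,W(l))-[170,120]+.5)*3.3).astype(np.int32)],False,(0,0,255),1)
cv2.imwrite('pics/%s_s.png'%sys.argv[1],c)
w=vision.snapshot('wrist');c=w['color'][:,:,::-1].copy();cv2.polylines(c,[proj(w,W(l)).astype(np.int32)],False,(0,0,255),1)
h=c.shape[0];c=cv2.resize(c,None,fx=.55,fy=.55)
s=cv2.imread('pics/%s_s.png'%sys.argv[1])
s=s[:, :448]
H=max(s.shape[0],c.shape[0]);z=np.hstack([cv2.copyMakeBorder(i,0,H-i.shape[0],0,0,cv2.BORDER_CONSTANT) for i in (s,c)]);cv2.imwrite('pics/%s.png'%sys.argv[1],z[:600,:800])
for cam in ("scene","wrist"):
    ss=t if cam=="scene" else w
    for q in spotter.spot_point(cam,"roller"):
        P=onz(ss,q["xy"],rz); d=P[:2]-CP; c_,s_=np.cos(YAW),np.sin(YAW)
        print(cam,round(q["confidence"],2),np.round([c_*d[0]+s_*d[1],-s_*d[0]+c_*d[1]],4), "expected",round(cx,4))
E
python3 look.py b1
```

```text
(np.float64(-0.13092420269097296), np.float64(-0.0027133587378807313), np.float64(0.02566459812923271)) [-0.04924477  0.14209671  0.05049152] 5.2
err local [-0.     -0.0027 -0.    ] turn deg [ 0.37 -0.62 -0.01]
-0.0000 -0.0027 -0.0000 0.37 -0.62 -0.01 120
scene 0.87 [-0.0923  0.0022] expected -0.0941
scene 0.75 [0.0968 0.1661] expected -0.0941
```

View pics/b1.png

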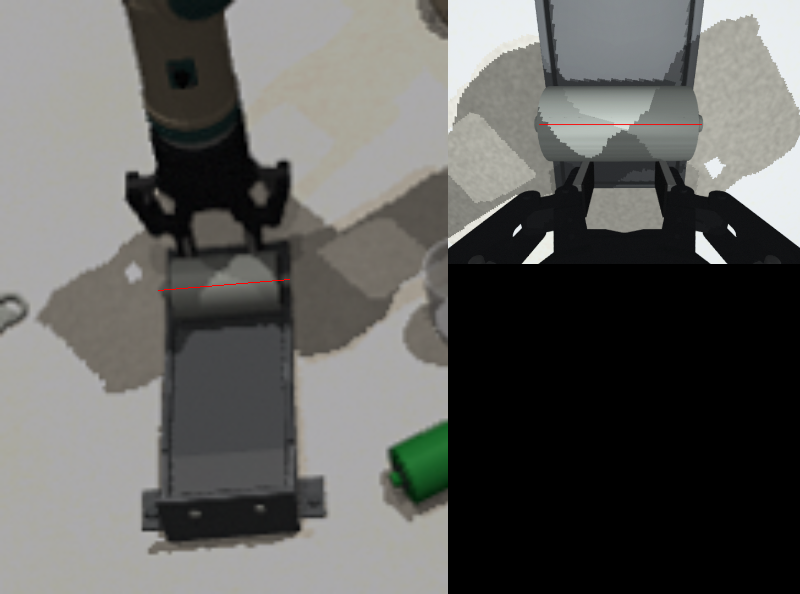

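Both fingers are on the roller, with the red axis line at the wrist-view roller centre (620,124). It follows squarely at x ≈ -93 mm. Starting up the ramp, bringing the tips a little lower.

Request:
play_rows --deltas "0.004 -0.001 0.002 0.2 -0.3 0 120; 0.004 -0.001 0.002 0.2 -0.3 0 120; 0.004 -0.001 0.001 0 0 0 120; 0.004 0 0.001 0 0 0 120; 0.004 0 0 0 0 0 120; 0.004 0 0 0 0 0 120; 0.004 0 0 0 0 0 120; 0.004 0 0 0 0 0 120"

```text
time_s: 6.07
eef_pos: [0.4256, -0.2064, 0.018]
tool_rot: [-3.116, -0.367, 0.01]
ft_force: [-0.9, -1.0, 0.9]
grip_width: 0.524
```

```bash
python3 look.py b2
```

```text
(np.float64(-0.09907178271237486), np.float64(0.0022377015475778146), np.float64(0.018032960282236197)) [-0.91454299 -0.96826931  0.87545904] 6.0667
err local [ 0.      0.0022 -0.    ] turn deg [-0.28  0.33 -0.02]
0.0000 0.0022 -0.0000 -0.28 0.33 -0.02 120
scene 0.75 [0.0897 0.1742] expected -0.062
scene 0.62 [-0.0602 -0.0077] expected -0.062
wrist 0.66 [-0.0629  0.0006] expected -0.062
wrist 0.35 [-0.0074  0.0003] expected -0.062
```

View pics/b2.png

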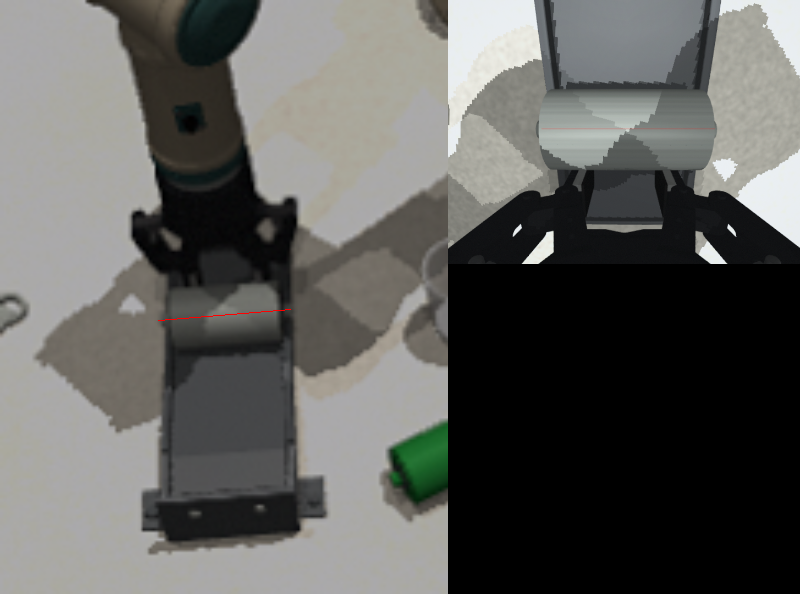

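Roller at x ≈ -62 mm, square, still in contact in the wrist view at (628,130). Continuing up with a little lift.

Request:
play_rows --deltas "0.004 0.001 -0.001 0 0 0 120; 0.004 0.001 -0.001 0 0 0 120; 0.004 0 -0.001 0 0 0 120; 0.004 0 -0.001 0 0 0 120; 0.004 0 -0.001 0 0 0 120; 0.004 0 -0.001 0 0 0 120; 0.004 0 -0.001 0 0 0 120; 0.004 0 -0.001 0 0 0 120; 0.004 0 -0.001 0 0 0 120"

```text
time_s: 7.02
eef_pos: [0.4621, -0.1991, 0.0277]
tool_rot: [-3.114, -0.367, 0.014]
ft_force: [-1.6, -0.7, 0.7]
grip_width: 0.528
```

```bash
python3 look.py b3
```

```text
(np.float64(-0.061868184339521994), np.float64(0.0008563807637248597), np.float64(0.027662114041074146)) [-1.62031995 -0.66351777  0.69412184] 7.0167
err local [ 0.      0.0009 -0.    ] turn deg [-0.38  0.48 -0.04]
0.0000 0.0009 -0.0000 -0.38 0.48 -0.04 120
scene 0.95 [-0.0253 -0.007 ] expected -0.0246
scene 0.95 [0.1004 0.1673] expected -0.0246
scene 0.32 [0.0322 0.0092] expected -0.0246
wrist 0.84 [-0.0259  0.0011] expected -0.0246
```

View pics/b3.png

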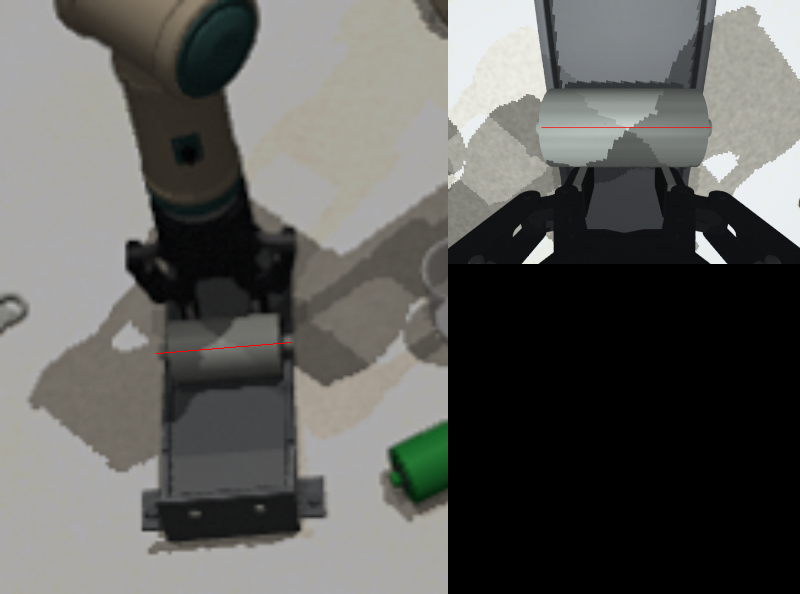

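The roller is at x ≈ -25 mm on the ramp, still touching and square. Same again.

Request:
play_rows --deltas "0.004 0 -0.0006 0 0 0 120; 0.004 0 -0.0006 0 0 0 120; 0.004 0 -0.0006 0 0 0 120; 0.004 0 -0.0006 0 0 0 120; 0.004 0 -0.0006 0 0 0 120; 0.004 0 -0.0006 0 0 0 120; 0.004 0 -0.0006 0 0 0 120; 0.004 0 -0.0006 0 0 0 120; 0.004 0 -0.0006 0 0 0 120; 0.004 0 -0.0006 0 0 0 120"

```text
time_s: 8.05
eef_pos: [0.5022, -0.1885, 0.0331]
tool_rot: [-3.113, -0.366, 0.02]
ft_force: [-0.9, -0.5, 1.5]
grip_width: 0.531
```

```bash
python3 look.py b4
```

```text
(np.float64(-0.02048171971634752), np.float64(0.001832332746172644), np.float64(0.03312319626558278)) [-0.94834857 -0.54188625  1.46397595] 8.05
err local [ 0.      0.0018 -0.    ] turn deg [-0.52  0.69 -0.06]
0.0000 0.0018 -0.0000 -0.52 0.69 -0.06 120
scene 0.98 [ 0.0043 -0.0091] expected 0.0168
scene 0.57 [0.0935 0.1801] expected 0.0168
wrist 0.81 [0.0164 0.0009] expected 0.0168
```

View pics/b4.png

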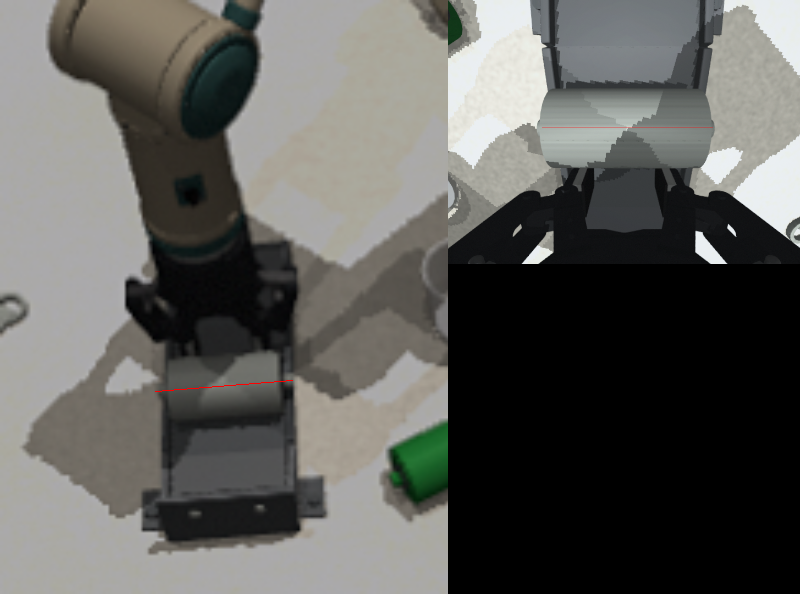

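Roller at x ≈ +17 mm, square. Pushing toward the crest, slower at the end.

Request:
play_rows --deltas "0.004 0.001 -0.0008 0 0 0 120; 0.004 0.0005 -0.0008 0 0 0 120; 0.004 0 -0.0008 0 0 0 120; 0.004 0 -0.0007 0 0 0 120; 0.004 0 -0.0007 0 0 0 120; 0.004 0 -0.0007 0 0 0 120; 0.004 0 -0.0007 0 0 0 120; 0.003 0 -0.0006 0 0 0 120; 0.003 0 -0.0005 0 0 0 120; 0.003 0 -0.0004 0 0 0 120"

```text
time_s: 9.08
eef_pos: [0.5399, -0.1805, 0.0395]
tool_rot: [-3.111, -0.365, 0.026]
ft_force: [-1.2, -0.4, 0.5]
grip_width: 0.53
```

```bash
python3 look.py b5
```

```text
(np.float64(0.018048971786591792), np.float64(0.0007957798755014204), np.float64(0.039524976594923)) [-1.1910291  -0.40231175  0.51392778] 9.0833
err local [ 0.      0.0008 -0.    ] turn deg [-0.61  0.87 -0.07]
0.0000 0.0008 -0.0000 -0.61 0.87 -0.07 120
scene 0.85 [ 0.0595 -0.0001] expected 0.0551
scene 0.77 [0.1009 0.1696] expected 0.0551
wrist 0.61 [0.0538 0.0014] expected 0.0551
```

View pics/b5.png

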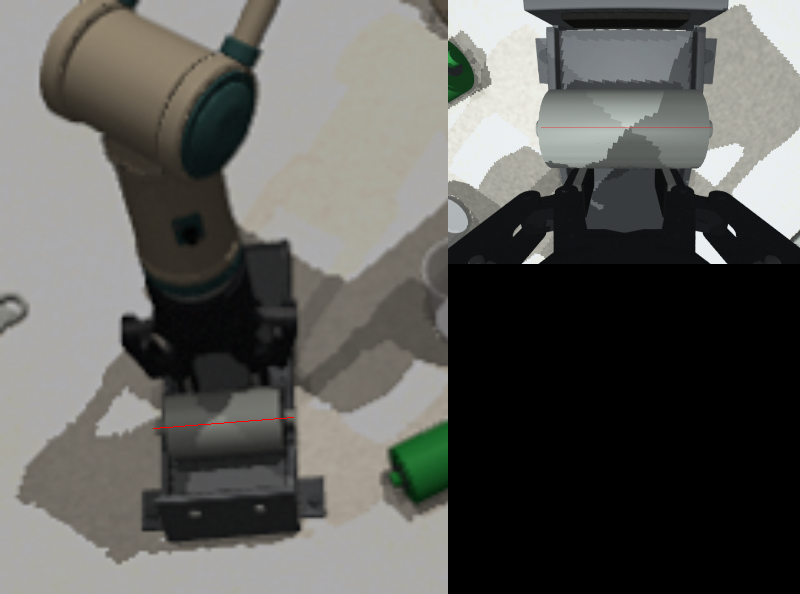

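Roller at x ≈ 55 mm, just below the crest. Pushing it gently over.

Request:
play_rows --deltas "0.003 0 -0.0005 0 0 0 120; 0.003 0 -0.0005 0 0 0 120; 0.003 0 -0.0003 0 0 0 120; 0.003 0 0 0 0 0 120; 0.003 0 0 0 0 0 120; 0.003 0 0 0 0 0 120; 0.003 0 0 0 0 0 120; 0.002 0 0 0 0 0 120; 0 0 0 0 0 0 120; 0 0 0 0 0 0 120"

```text
time_s: 10.12
eef_pos: [0.5657, -0.1747, 0.0405]
tool_rot: [-3.112, -0.364, 0.021]
ft_force: [0.5, -0.1, -0.5]
grip_width: 0.532
```

```bash
python3 look.py b6
```

```text
(np.float64(0.04456114612500384), np.float64(0.00045764840566824526), np.float64(0.04045378551682292)) [ 0.48683146 -0.11144557 -0.5099663 ] 10.1167
err local [ 0.      0.0005 -0.    ] turn deg [-0.58  0.71 -0.12]
0.0000 0.0005 -0.0000 -0.58 0.71 -0.12 120
scene 0.73 [0.0901 0.0012] expected 0.0805
scene 0.58 [0.1015 0.1819] expected 0.0805
scene 0.19 [-0.0206 -0.2116] expected 0.0805
wrist 0.72 [0.0933 0.0006] expected 0.0805
```

View pics/b6.png

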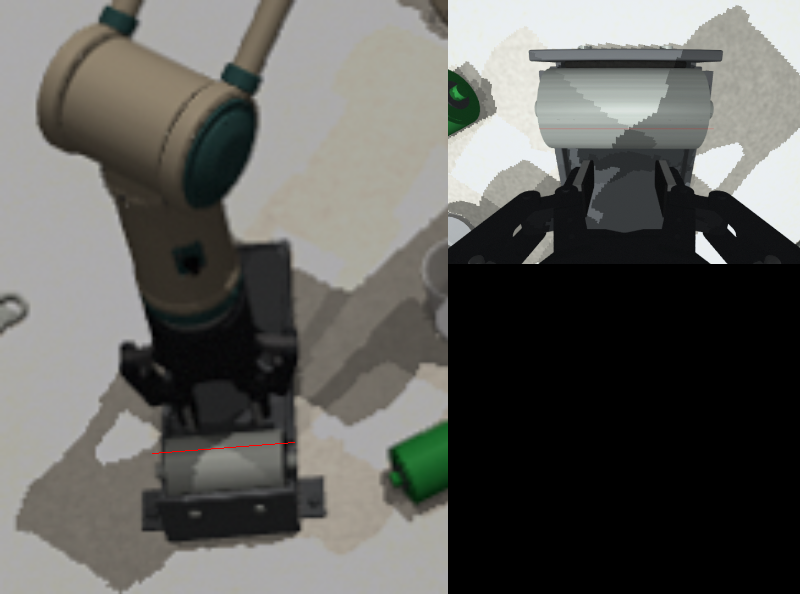

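The roller has run against the stop: the wrist view shows it at (625,107) with the stop plate at row 57, and the fingers are clear. I'll back off and rise straight up, then check.

Request:
play_rows --deltas "-0.006 0 -0.004 0 0 0 120; -0.008 0 -0.012 0 0 0 120; -0.004 0 -0.02 0 0 0 120; 0 0 -0.025 0 0 0 120; 0 0 -0.025 0 0 0 120; -0.02 0 -0.025 0 0 0 120; -0.03 0 -0.01 0 0 0 120; -0.03 0 0 0 0 0 120; -0.03 0 0 0 0 0 120; 0 0 0 0 0 0 120; 0 0 0 0 0 0 120"

```text
time_s: 11.23
eef_pos: [0.4307, -0.2073, 0.1778]
tool_rot: [-3.117, -0.364, 0.02]
ft_force: [1.4, -0.1, 0.1]
grip_width: 0.532
```

Run:
```python
from plan import *
st=sense();print(cradle(),st['ft_force'],np.abs(st['qd']).max())
def W(P):
    P=np.atleast_2d(P);c_,s_=np.cos(YAW),np.sin(YAW);return np.c_[CP[0]+c_*P[:,0]-s_*P[:,1],CP[1]+s_*P[:,0]+c_*P[:,1],P[:,2]]
ims=[]
for cam in ("top","wrist","scene"):
    t=vision.snapshot(cam)
    for q in spotter.spot_point(cam,"roller")+spotter.spot_point(cam,"loaded_roller"):
        d=onz(t,q["xy"],.052)[:2]-CP;c_,s_=np.cos(YAW),np.sin(YAW)
        print(cam,np.round(q["xy"]),round(q["confidence"],2),np.round([c_*d[0]+s_*d[1],-s_*d[0]+c_*d[1]],4))
    c=t["color"][:,:,::-1].copy()
    cv2.polylines(c,[proj(t,W([(.095,.055,.052),(.095,-.055,.052)])).astype(np.int32)],False,(0,0,255),1)
    if cam=="wrist": ims.append(cv2.resize(c,(400,300)))
    if cam=="top": ims.append(cv2.resize(c[150:300,320:520],(400,300)));cv2.imwrite("pics/c2.png",c)
    if cam=="scene": ims.append(cv2.resize(c[180:330,150:350],(400,300)));ims.append(cv2.resize(c,(400,300)))
cv2.imwrite("pics/c1.png",np.vstack([np.hstack(ims[:2]),np.hstack(ims[2:])]))
```

```text
(np.float64(-0.0943764495770164), np.float64(0.00015128883859819725), np.float64(0.1777937875486701)) [ 1.39722289 -0.11668706  0.13622427] 0.06021360242854149
top [401. 198.] 0.86 [ 0.0946 -0.0023]
top [326. 217.] 0.73 [0.0877 0.172 ]
top [399. 196.] 0.31 [0.1015 0.0004]
top [249. 181.] 0.94 [0.2058 0.3273]
top [502. 242.] 0.49 [-0.0521 -0.2101]
scene [305. 257.] 0.62 [0.0985 0.1726]
scene [237. 259.] 0.55 [ 0.0893 -0.001 ]
```

View pics/c1.png

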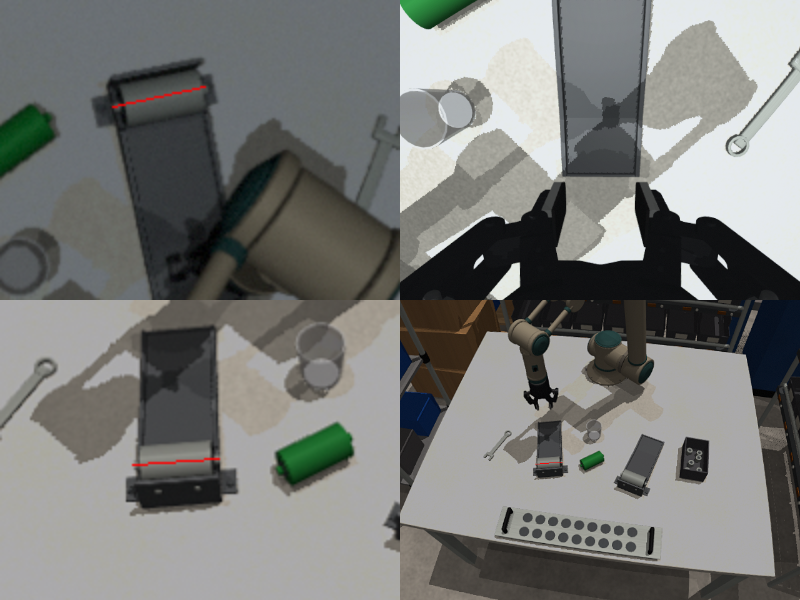

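The top and scene views show the roller lying square against the stop, on the predicted home line at top (401,198). The arm is clear and everything else is where it was. I'll let it settle, then hand in.

Request:
play_rows --deltas "0 0 0 0 0 0 120; 0 0 0 0 0 0 120; 0 0 0 0 0 0 120; 0 0 0 0 0 0 120"

```text
time_s: 12.02
eef_pos: [0.4332, -0.2063, 0.1749]
tool_rot: [-3.113, -0.37, 0.026]
ft_force: [-0.8, 0.9, 0.8]
grip_width: 0.528
```

```bash
python3 -c "
from bench import bot,sense
print(sense()['ft_force']);print(bot.hand_in())"
```

```text
[-0.80607131  0.93673183  0.8004248 ]
the job is handed in; nothing more can be done
None
```

I pushed the roller up the ramp with both fingertips behind it, about 45 mm apart and at 4 to 5 cm/s. It went over the crest and ran to the stop by itself. I then backed off, rose clear and handed the job in at about 12 s.

- **Roller position:** the top camera put the roller at cradle x 94.6 mm, y -2.3 mm. In the last top and scene pictures its axis lay along the home line, square to the lane.
- **Checks that disagreed:** the scene camera read x 89.3 mm at lower confidence (0.55), just outside the 90 to 100 mm band, and a weak second top-camera guess (0.31) read 101.5 mm. I trusted the top reading because the roller visibly rests against the stop. The roller's height was not measured separately.
- **Other things:** the loaded roller, cup, bin, wrench and the green look-alike look unmoved in the last pictures. The arm touches nothing.

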